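# Feed a small box into the stamping jig with the push stick

### The arm

A 6-joint arm with a two-finger parallel gripper is mounted at the origin on a cart in front of the work surface, level with it; the furniture and walls round the work are solid. World frame = base frame: x ahead of the robot, y to its left, z up, the work surface at z = 0. Lengths are in m, angles in rad, forces in N, time in s.
With the tool pointing down it reaches from about 0.25 to 0.775 m from the base axis. Payload 8.9 kg.
Tool frame: the origin (TCP) lies on the mounting face of the last link; the fingertips stand 173 mm ahead of it and the grasp point (between the pads) lies 155 mm ahead of it; x points along the fingers, y is the direction in which the jaws open and shut, and the axes are right-handed (so a half turn about x gives the same grasp; the last joint's range is limited). The gripper opens to 85 mm and grips with 20 to 120 N. Pads are 22 mm wide; open, the fingers measure 114 mm over their backs; the gripper's body (76 mm by 85 mm) begins 54 mm behind the grasp point. The pads swing forward as they close: fully open they stand 13 mm farther back than shut.
Start: joints at [1.152, 0.291, -0.153, 1.127, 0, 1.431], TCP at [0.145, 0.505, 0.405] pointing down, gripper open.
Joint ranges: [-2.52, 2.52], [-0.91, 1.74], [-1.3, 1.37], [-1.96, 2.02], [-1.52, 1.47], [-3.14, 3.14]. Speed limits (rad/s): [2.22, 2.22, 2.79, 3.14, 3.14, 3.14].

### API

Orientations are given as a rotation vector (axis times angle).
In Python, from station import monitor, camera, arm gives the robot as it stands.
- The arm moves only by the shell command python3 -m crank 'ROWS' [OPENING]. ROWS is JSON, a list of rows, each an object of numbers: "dx", "dy", "dz": the shift along the tool's x, y, z normalised to -1 to 1, where 1 is 25 cm; "twist": the turn about the tool's x normalised to -1 to 1, where 1 is 0.5 rad. In form: [{"dx": .., "dy": .., "dz": .., "twist": ..}, ...]. A call has 1 to 8 rows; each row shifts and turns the commanded pose from where the row before left it, along the tool's axes as they then stand; what a row does not reach is not made up. A row lasts 1/12 s, in which the tool goes at most 41.7 mm and 7.16 degrees, less where a joint would pass 70% of its speed; a pose out of reach is approached as far as the arm can. A call with a number of a shift or a turn outside -1 to 1 is refused whole. A call with a gripper value outside its range is refused whole. OPENING is the gripper command: -1 is fully open, 1 is shut, values between are in proportion, set as the call begins (- or left out, the last holds). The fingers move at their own pace and stop on an object; the grip force is fixed at half the most. Time passes only in rows, so rows that do not move let the fingers close. It gives the time, the measured TCP pose, the force and the opening at its end, in the units of the state.
- monitor.sense(): the state, without advancing time (a new reading comes with each control period).
- camera(name): name is "side" or "top"; returns a dict with "pixels" (480x640x3 uint8, red, green, blue), "range_z" (480x640 float32, m along the optical axis (not along the pixel's ray), 0 where there is no reading), "K" (3x3 intrinsics, pixels), "world_to_cam" (4x4, takes a point from world to camera coordinates). Camera axes: x right, y down, z forward; pixel columns grow to the right and rows downward; lengths in m; the calibration is good to about 2 mm. A picture is of the moment at which its call begins.
- arm.hand_in(): hands the job in, once; it reports no verdict.
The state is a dict: "t": time; "joint_pos": joint angles; "qvel": joint speeds; "effort": joint torques, N m; "tcp_pos": TCP position; "ee_rot": TCP orientation; "contact_force": force on the tool from outside, world axes, zero at the start; "ft_torque": the same for the moment, N m; "finger_gap": opening from 0.0 (shut) to 1.0 (fully open).
Only numpy, scipy, OpenCV 4.12 (cv2) and the standard library are available. Lean on these libraries where they do the work, as an engineer would, in place of code of your own. Each camera call takes 0.05 s, during which the arm holds its last target. There are 200 camera calls.

### The job

The small kraft box lies loosely in the flared infeed of the wooden stamping jig. Pick up the push stick by its handle and, without touching the box with the gripper, use the stick's nose to feed the box down the channel until the brass spring catch has snapped out behind it, then on until it is home: hold it for a moment against the hidden end stop with a push of about 8 N, and never push it with more than 18 N, which would crush it. Then draw the stick out and lay it flat on the bench clear of the jig, without disturbing the tape measure or the ink pad.

Things in the scene. Friction and masses are not known exactly. Their poses are not given: they have to be found in the camera images.
- jig: Wooden stamping jig, fixed: plywood base 92 mm wide, 6 mm thick, x -95..+130 mm, carrying a straight channel. Origin on the bench top on the channel's centre line, below the tunnel mouth; +x = feed direction, z up. Open infeed x -80..0 mm: its walls (tops 24 mm above the bench) narrow from 68 to 28 mm apart. Channel floor 6 mm above the bench.
- tunnel_mouth (a point): Centre of the tunnel mouth, 17 mm above the bench, at jig x = 0; axes as the jig's. The tunnel runs x 0..125 mm, 28 mm wide (y -14..+14) and 22 mm high inside (6 to 28 mm above the bench); aluminium roof, top 32 mm above the bench, with a window at x 50..80 mm, y -8..+8 mm.
- stop_range_mid (a point): Middle of the range of the hidden, rigid end stop's face: jig x = 94.5 mm, 17 mm above the bench. Catch and stop are both set by hand and not measured: the catch's rear edge is anywhere at x 26..46 mm, the stop face 55 to 62 mm beyond that (so at x 81..108 mm). Once past the catch the 52 mm long box has 3 to 10 mm left to slide freely before it meets the stop.
- catch (a joint): Brass spring catch in the left (+y) channel wall: how far it is pushed back, m. 0 = out, 5 mm into the channel; 0.002 to 0.005 with the box beside it; at most 0.008. The box meets a 24 degree ramp (15 mm with flat); square behind, it snaps to 0 once the box is past. Passing takes 1 to 8 N; the push drops to near nothing at the snap, then rises steeply at the end stop.
- gift_box: Small stamped kraft box, 26 x 52 x 20 mm, about 40 g; easily crushed (18 N at most). Origin at the centre of its underside; its long side is its y axis, roughly along the channel. It starts on the infeed's floor, its centre 50 to 58 mm before the tunnel mouth, up to 4 mm aside and 6 degrees askew.
- stick_handle (a point): Centre of the push stick's dark wooden handle, 34 mm above the stick's underside; x axis to the nose, z up. Handle 44 mm long (x), 14 mm wide (y), 10 to 46 mm above the underside; grasp across its width. Under it a foot 65 x 26 x 10 mm (x -35..+30 mm), then a strip 10 mm wide and thick to the nose, 160 mm ahead of the handle centre. 120 g; stands flat on the bench.
- stick_nose (a point): Centre of the flat rubber-faced end of the push stick's nose (10 x 10 mm), 160 mm ahead of the handle centre and 5 mm above the stick's underside.
- tape_measure_mid (a point): Centre of the yellow tape measure (68 x 71 x 35 mm), loose on the bench, a bystander.
- ink_pad_mid (a point): Centre of the grey ink pad (65 x 99 x 19 mm), loose on the bench, a bystander.
There are look-alikes about, which are no part of the job. Of the things like the gift_box, leave any that is orange; of the rest the larger one is meant.

How it is judged:
By the outcome, as a careful person would: the job done as asked, in the order asked, and still so for the second after the job is handed in, with the robot touching nothing.
It also fails if it takes over 67 s, if anything falls off the work surface, if the arm or the gripper's body presses on something with over 40 N, if the wrist force passes 120 N, or if a joint passes its speed limit or range.

## Working session

There is one attempt and no reset: what is moved stays moved. The work goes in short steps, Python scripts to look and compute and a shell command to move; the robot and the scene stay as the last step left them, time stands still between calls to the robot, and variables do not carry over. Pictures are saved under pics/ and viewed, about 8 in all and at most 12, crops included, and the job is handed in when it is done.

```bash
mkdir -p pics; ls; cat > h.py <<'E'
import numpy as np, cv2
from station import monitor, camera, arm
def snap(n,f=None,crop=None,s=1):
    c=camera(n); 
    if f:
        im=c["pixels"][:,:,::-1]
        if crop: x0,y0,x1,y1=crop; im=im[y0:y1,x0:x1]
        cv2.imwrite(f,cv2.resize(im,None,fx=s,fy=s,interpolation=cv2.INTER_CUBIC))
    np.savez(f"/tmp/{n}.npz",**c); return c
def px2w(c,u,v,z=None):
    K=c["K"];T=np.linalg.inv(c["world_to_cam"]);r=np.linalg.inv(K)@[u,v,1]
    if z is None:
        d=c["range_z"][int(round(v)),int(round(u))]; return (T@np.r_[r*d,1])[:3]
    d=T[:3,:3]@r;o=T[:3,3]; return o+d*(z-o[2])/d[2]
def w2px(c,p):
    q=c["K"]@(c["world_to_cam"]@np.r_[p,1])[:3]; return q[:2]/q[2]
E
python3 - <<'E'
from h import *
print(monitor.sense())
for n in("top","side"):
    c=snap(n,f"pics/{n}0.png"); print(n,c["K"][0,0],np.linalg.inv(c["world_to_cam"])[:3].round(3).tolist())
E
```

```text
pics
{'t': 0.0, 'joint_pos': array([ 1.15170480e+00,  2.91300292e-01, -1.54111135e-01,  1.12670945e+00,
        9.08658675e-07,  1.43149002e+00]), 'qvel': array([-0.00114637, -0.00173492, -0.0003706 , -0.00079875, -0.00169331,
        0.0003449 ]), 'effort': array([ 3.01016036e-03, -5.37141895e+01,  3.31375444e+01,  1.60234154e-02,
       -6.61262447e-05,  3.47913988e-05]), 'tcp_pos': array([0.14489196, 0.50439293, 0.40412743]), 'ee_rot': array([ 0.21862175,  1.55998272, -0.22062684]), 'contact_force': array([ 0.20228495,  0.91060465, -0.10946077]), 'ft_torque': array([ 0.08176582, -0.00263843,  0.0536314 ]), 'finger_gap': 0.9984112362383494}
top 440.31535755922437 [[-0.023, -0.991, 0.129, 0.376], [-1.0, 0.024, 0.003, 0.038], [-0.006, -0.129, -0.992, 1.057]]
side 576.2616477654863 [[-0.998, -0.032, 0.061, 0.432], [-0.069, 0.528, -0.847, 1.107], [-0.005, -0.849, -0.529, 0.704]]
```

View pics/top0.png

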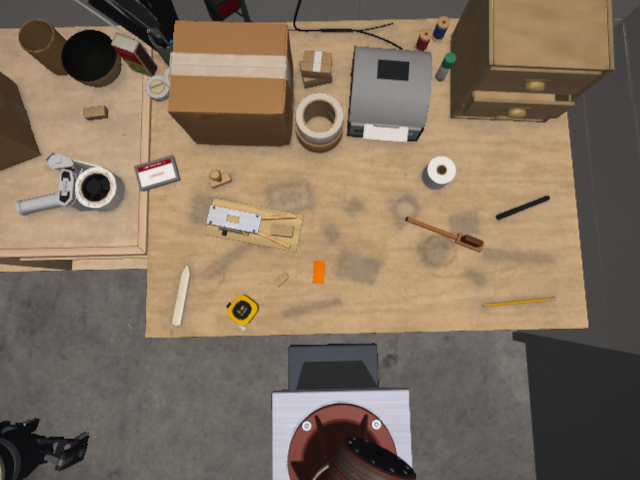

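View pics/side0.png

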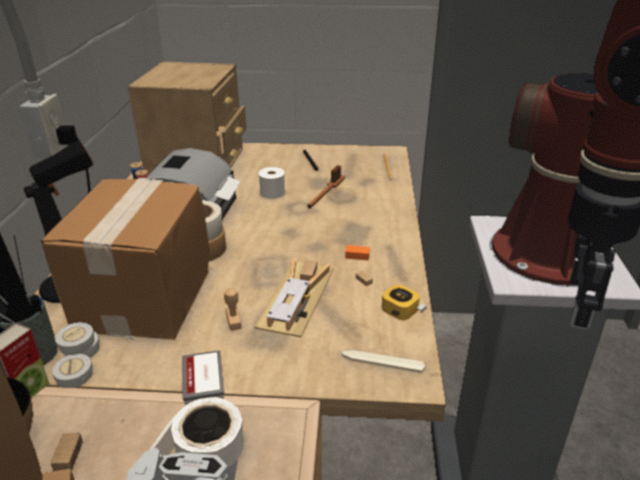

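The top view shows the jig at about (253,225) with its infeed to the right, towards -y. The stick's handle is at (470,241) and its nose at (407,219). The tape is at (243,310), and the ink pad is probably (157,173). Next I'll enlarge both areas.

```bash
python3 - <<'E'
from h import *
c=np.load("/tmp/top.npz"); im=c["pixels"][:,:,::-1]
a=im[192:257,196:316]; b=im[205:260,392:492]
R=lambda q,s:cv2.resize(q,None,fx=s,fy=s,interpolation=cv2.INTER_CUBIC)
A=R(a,5.0);B=R(b,5.0);out=np.zeros((600,600,3),np.uint8);out[:325]=A;out[325:600,:500]=B
cv2.imwrite("pics/crop1.png",out)
E
```

```text
(no output)
```

View pics/crop1.png

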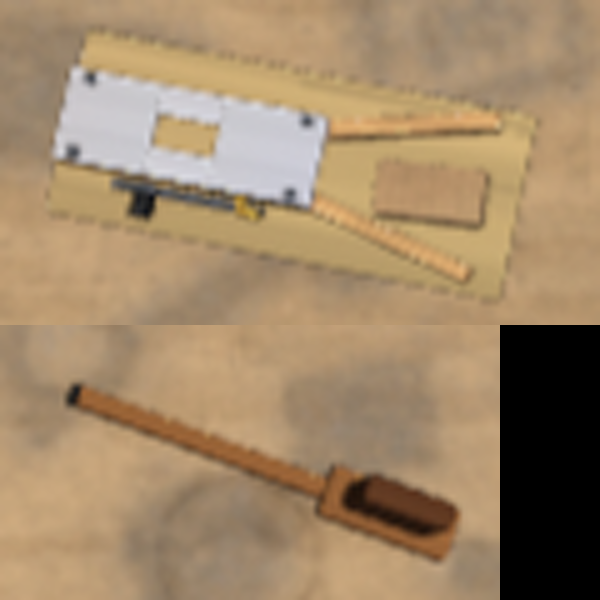

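The enlarged crop shows the base corners at crop px (87,30), (538,120), (500,300) and (48,212). The box top is at about (430,193), the nose tip at (73,394), and the foot spans from (326,490) to (450,535).

```bash
python3 - <<'E'
from h import *
c=np.load("/tmp/top.npz")
A=lambda X,Y,z:px2w(c,196+(X+.5)/5-.5,192+(Y+.5)/5-.5,z)
B=lambda X,Y,z:px2w(c,392+(X+.5)/5-.5,205+(Y-325+.5)/5-.5,z)
b=[A(*p,.006) for p in((87,30),(538,120),(500,300),(48,212))]
far=(b[0]+b[3])/2; near=(b[1]+b[2])/2; d=far-near; L=np.linalg.norm(d[:2]); u=d/L
print("L",L,"w",np.linalg.norm(b[0]-b[3]),np.linalg.norm(b[1]-b[2]),"ang",np.degrees(np.arctan2(u[1],u[0])))
mid=(far+near)/2; O=mid-u*.0175; print("jig O",O,u)
r=[A(*p,.032) for p in((75,66),(328,118),(310,208),(53,160))]
f=(r[0]+r[3])/2;n=(r[1]+r[2])/2;d=f-n;print("roof",n,np.linalg.norm(d),np.degrees(np.arctan2(d[1],d[0])))
v=np.array([-u[1],u[0],0])
x=[A(*p,.026) for p in((378,158),(488,170),(482,228),(372,212))]
m=sum(x)/4; print("box",m,"jig",(m-O)@u,(m-O)@v,[((p-O)@u*1e3,(p-O)@v*1e3) for p in x])
no=B(70,394,.01); ft=(B(326,490,.01)); bk=B(450,535,.01)
d=no-bk; print("nose",no,"foot",ft,bk,"ang",np.degrees(np.arctan2(d[1],d[0])),np.linalg.norm(d[:2]))
h=[B(*p,.046) for p in((370,478),(455,503),(453,525),(365,495))]; print("handle top",sum(h)/4)
for n,p in(("tape",(243,310)),("ink",(157,173))): print(n,px2w(c,*p))
# depth-based stick/handle
R=c["range_z"]; T=np.linalg.inv(c["world_to_cam"]);K=c["K"]
vv,uu=np.mgrid[205:260,392:492]; P=np.stack([(uu-K[0,2])/K[0,0],(vv-K[1,2])/K[1,1],np.ones(uu.shape)],-1)*R[205:260,392:492,None]
W=P@T[:3,:3].T+T[:3,3]; s=W[(W[...,2]>.035)]; print("handle depth",len(s),s.mean(0),s.max(0),s.min(0))
E
```

```text
L 0.2237180832342196 w 0.09099626820384593 0.08934468768018529 ang 77.40520435625346
jig O [0.54028825 0.1815488  0.006     ] [0.21805459 0.97593657 0.        ]
roof [0.54059453 0.18217991 0.032     ] 0.12361312022156337 77.45625822115971
box [0.52637348 0.13053416 0.026     ] jig -0.05282122998545672 0.0024559579908187174 [(np.float64(-25.255590595491405), np.float64(-8.662548762479293)), (np.float64(-77.64500218857583), np.float64(-13.190657395850641)), (np.float64(-80.49644527635739), np.float64(14.501520966202003)), (np.float64(-27.88788188140221), np.float64(17.175517155402694))]
nose [ 0.5498036  -0.16710553  0.01      ] foot [ 0.50033316 -0.28723343  0.01      ] [ 0.47731402 -0.3449257   0.01      ] ang 67.82140611217037 0.1920280021799668
handle top [ 0.49036791 -0.31480941  0.046     ]
tape [0.34169237 0.22083168 0.03291944]
ink [0.67394833 0.43156679 0.02062618]
handle depth 140 [ 0.47585368 -0.27356027  0.15875183] [0.50275877 0.03760548 1.05741115] [ 0.3757086  -0.33611426  0.03551823]
```

```bash
cat >> h.py <<'E'
from scipy.spatial.transform import Rotation as Ro
def pose():
    s=monitor.sense(); return s,np.array(s["tcp_pos"]),Ro.from_rotvec(s["ee_rot"]).as_matrix()
def to(p,ang=None):
    "units to go to TCP p (world) in present tool axes; ang: wanted world angle (deg) of tool y axis, mod 180"
    s,x,R=pose(); print("t %.2f"%s["t"],"tcp",x.round(4),"F",s["contact_force"].round(2),"gap %.3f"%s["finger_gap"],"j6 %.2f"%s["joint_pos"][5])
    a=np.degrees(np.arctan2(R[1,1],R[0,1])); az=np.degrees(np.arctan2(R[1,2],R[0,2]))
    print("tool x",R[:,0].round(4),"y ang %.2f z ang %.2f"%(a,az))
    if ang is not None:
        d=(ang-a+90)%180-90; print("world yaw to go %.2f deg -> twist %.3f"%(d,-np.radians(d)/.5))
    if p is not None: print("units",(R.T@(np.array(p)-x)/.25).round(4))
E
python3 -c "
from h import *
to((.4894,-.3153,.34),-22.2)"
```

```text
t 0.10 tcp [0.1449 0.5044 0.4042] F [ 0.24 -0.22 -0.2 ] gap 1.002 j6 1.43
tool x [-5.0e-04 -1.1e-03 -1.0e+00] y ang 73.97 z ang -16.03
world yaw to go 83.83 deg -> twist -2.926
units [ 0.2596 -2.7705  2.2299]
```

```bash
R='' 
python3 -m crank '[{"dy":-0.115,"dz":0.093},{"dy":-0.115,"dz":0.093},{"dy":-0.115,"dz":0.093},{"dy":-0.115,"dz":0.093},{"dy":-0.115,"dz":0.093},{"dy":-0.115,"dz":0.093},{"dy":-0.115,"dz":0.093},{"dy":-0.115,"dz":0.093}]' -1
python3 -m crank '[{"dy":-0.115,"dz":0.093},{"dy":-0.115,"dz":0.093},{"dy":-0.115,"dz":0.093},{"dy":-0.115,"dz":0.093},{"dy":-0.115,"dz":0.093},{"dy":-0.115,"dz":0.093},{"dy":-0.115,"dz":0.093},{"dy":-0.115,"dz":0.093}]'
python3 -m crank '[{"dy":-0.115,"dz":0.093},{"dy":-0.115,"dz":0.093},{"dy":-0.115,"dz":0.093},{"dy":-0.115,"dz":0.093},{"dy":-0.115,"dz":0.093},{"dy":-0.115,"dz":0.093},{"dy":-0.115,"dz":0.093},{"dy":-0.115,"dz":0.093}]'
python3 -m crank '[{"twist":0.2},{"twist":0.2},{"twist":0.2},{"twist":0.2},{"twist":0.2},{"twist":0.2},{"twist":0.2},{"twist":0.2}]'
python3 -m crank '[{"twist":0.2},{"twist":0.2},{"twist":0.2},{"twist":0.2},{"twist":0.2},{"twist":0.2},{"twist":0.2},{"twist":0.2}]'
python3 -c "
from h import *
to((.4894,-.3153,.30),-22.2)"
```

```text
t 0.10 tcp [0.1449 0.5044 0.4042] F [ 0.24 -0.22 -0.2 ] gap 1.002 j6 1.43
tool x [-5.0e-04 -1.1e-03 -1.0e+00] y ang 73.97 z ang -16.03
world yaw to go 83.83 deg -> twist -2.926
units [ 0.4196 -2.7703  2.23  ]$[0]: bad value
$[0]: bad value
$[0]: bad value
$[0]: bad value
$[0]: bad value
```

```bash
python3 -m crank '[{"dx":0,"dy":-0.115,"dz":0.093,"twist":0},{"dx":0,"dy":-0.115,"dz":0.093,"twist":0},{"dx":0,"dy":-0.115,"dz":0.093,"twist":0},{"dx":0,"dy":-0.115,"dz":0.093,"twist":0},{"dx":0,"dy":-0.115,"dz":0.093,"twist":0},{"dx":0,"dy":-0.115,"dz":0.093,"twist":0},{"dx":0,"dy":-0.115,"dz":0.093,"twist":0},{"dx":0,"dy":-0.115,"dz":0.093,"twist":0}]' -1
python3 -c "
from h import *
to((.4894,-.3153,.30),-22.2)"
```

```text
t: 0.77
tcp_pos: [0.2602, 0.2305, 0.4046]
ee_rot: [0.219, 1.56, -0.219]
contact_force: [1.0, 0.2, 0.1]
finger_gap: 1.002
t 0.77 tcp [0.2602 0.2305 0.4046] F [1.04 0.19 0.14] gap 1.002 j6 0.79
tool x [-0.e+00 -1.e-04 -1.e+00] y ang 74.01 z ang -15.99
world yaw to go 83.79 deg -> twist -2.925
units [ 0.4184 -1.8461  1.483 ]
```

```bash
python3 -m crank '[{"dx":0,"dy":-0.115,"dz":0.093,"twist":0},{"dx":0,"dy":-0.115,"dz":0.093,"twist":0},{"dx":0,"dy":-0.115,"dz":0.093,"twist":0},{"dx":0,"dy":-0.115,"dz":0.093,"twist":0},{"dx":0,"dy":-0.115,"dz":0.093,"twist":0},{"dx":0,"dy":-0.115,"dz":0.093,"twist":0},{"dx":0,"dy":-0.115,"dz":0.093,"twist":0},{"dx":0,"dy":-0.115,"dz":0.093,"twist":0}]' -1
python3 -m crank '[{"dx":0,"dy":-0.115,"dz":0.093,"twist":0},{"dx":0,"dy":-0.115,"dz":0.093,"twist":0},{"dx":0,"dy":-0.115,"dz":0.093,"twist":0},{"dx":0,"dy":-0.115,"dz":0.093,"twist":0},{"dx":0,"dy":-0.115,"dz":0.093,"twist":0},{"dx":0,"dy":-0.115,"dz":0.093,"twist":0},{"dx":0,"dy":-0.115,"dz":0.093,"twist":0},{"dx":0,"dy":-0.115,"dz":0.093,"twist":0}]' 
python3 -m crank '[{"dx":0,"dy":0,"dz":0,"twist":0.21},{"dx":0,"dy":0,"dz":0,"twist":0.21},{"dx":0,"dy":0,"dz":0,"twist":0.21},{"dx":0,"dy":0,"dz":0,"twist":0.21},{"dx":0,"dy":0,"dz":0,"twist":0.21},{"dx":0,"dy":0,"dz":0,"twist":0.21},{"dx":0,"dy":0,"dz":0,"twist":0.21},{"dx":0,"dy":0,"dz":0,"twist":0.21}]' 
python3 -m crank '[{"dx":0,"dy":0,"dz":0,"twist":0.21},{"dx":0,"dy":0,"dz":0,"twist":0.21},{"dx":0,"dy":0,"dz":0,"twist":0.21},{"dx":0,"dy":0,"dz":0,"twist":0.21},{"dx":0,"dy":0,"dz":0,"twist":0.21},{"dx":0,"dy":0,"dz":0,"twist":0.21},{"dx":0,"dy":0,"dz":0,"twist":0.21},{"dx":0,"dy":0,"dz":0,"twist":0.21}]' 
python3 -c "
from h import *
to((.4894,-.3153,.29),-22.2)"
```

```text
t: 1.43
tcp_pos: [0.3756, -0.0422, 0.4047]
ee_rot: [0.22, 1.559, -0.22]
contact_force: [0.4, 0.8, -0.5]
finger_gap: 0.999
t: 2.1
tcp_pos: [0.491, -0.3145, 0.4042]
ee_rot: [0.22, 1.56, -0.22]
contact_force: [0.5, 0.1, 1.2]
finger_gap: 0.998
t: 2.77
tcp_pos: [0.4906, -0.3126, 0.4043]
ee_rot: [0.875, 1.389, -0.875]
contact_force: [0.3, 0.0, 1.1]
finger_gap: 1.001
t: 3.43
tcp_pos: [0.4906, -0.3126, 0.4043]
ee_rot: [1.493, 0.997, -1.494]
contact_force: [0.4, 0.4, 0.0]
finger_gap: 1.0
t 3.43 tcp [ 0.4906 -0.3126  0.4043] F [0.43 0.42 0.  ] gap 1.000 j6 1.27
tool x [-7.e-04  5.e-04 -1.e+00] y ang -22.59 z ang -112.59
world yaw to go 0.39 deg -> twist -0.013
units [ 0.4571 -0.      0.012 ]
```

```bash
python3 -m crank '[{"dx":0.12,"dy":0,"dz":0.012,"twist":-0.013},{"dx":0.12,"dy":0,"dz":0,"twist":0},{"dx":0.12,"dy":0,"dz":0,"twist":0},{"dx":0.12,"dy":0,"dz":0,"twist":0},{"dx":0.12,"dy":0,"dz":0,"twist":0},{"dx":0.12,"dy":0,"dz":0,"twist":0},{"dx":0.07,"dy":0,"dz":0,"twist":0},{"dx":0.06,"dy":0,"dz":0,"twist":0}]' -1
python3 -m crank '[{"dx":0,"dy":0,"dz":0,"twist":0},{"dx":0,"dy":0,"dz":0,"twist":0}]'
python3 -c "
from h import *
to((.4894,-.3153,.189),-22.2)
snap('side','pics/s1.png',(270,120,410,240),5)"
```

```text
t: 4.1
tcp_pos: [0.4888, -0.3148, 0.1898]
ee_rot: [1.485, 1.006, -1.487]
contact_force: [0.5, 0.3, 0.0]
finger_gap: 1.0
t: 4.27
tcp_pos: [0.4893, -0.3152, 0.1916]
ee_rot: [1.485, 1.005, -1.486]
contact_force: [0.2, -1.1, 0.5]
finger_gap: 0.998
t 4.27 tcp [ 0.4893 -0.3152  0.1916] F [ 0.19 -1.13  0.53] gap 0.998 j6 1.26
tool x [-0.0016  0.0013 -1.    ] y ang -21.91 z ang -111.91
world yaw to go -0.29 deg -> twist 0.010
units [0.0104 0.0008 0.0003]
```

View pics/s1.png

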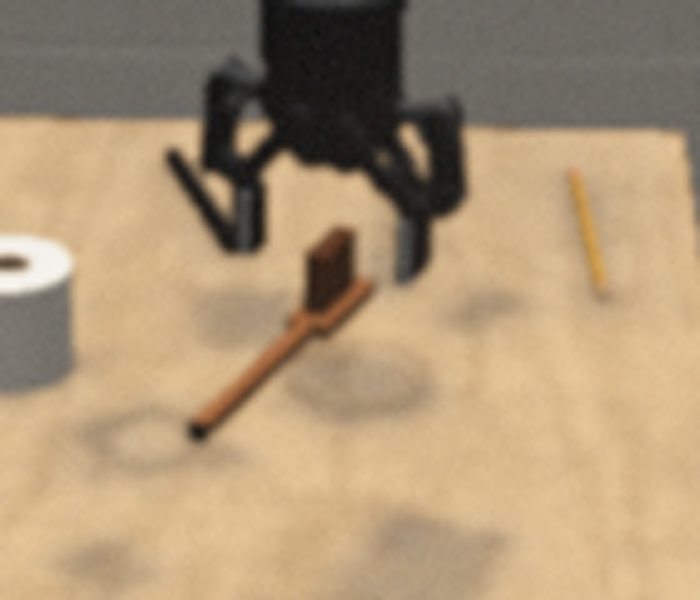

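The open fingers straddle the dark handle at about (332,270) in the crop, aligned with it. Closing now.

```bash
python3 -m crank '[{"dx":0.008,"dy":0,"dz":0,"twist":0},{"dx":0,"dy":0,"dz":0,"twist":0},{"dx":0,"dy":0,"dz":0,"twist":0},{"dx":0,"dy":0,"dz":0,"twist":0},{"dx":0,"dy":0,"dz":0,"twist":0},{"dx":0,"dy":0,"dz":0,"twist":0},{"dx":0,"dy":0,"dz":0,"twist":0},{"dx":0,"dy":0,"dz":0,"twist":0}]' 1
python3 -m crank '[{"dx":0,"dy":0,"dz":0,"twist":0},{"dx":0,"dy":0,"dz":0,"twist":0},{"dx":0,"dy":0,"dz":0,"twist":0},{"dx":0,"dy":0,"dz":0,"twist":0}]'
python3 -m crank '[{"dx":-0.08,"dy":0,"dz":0,"twist":0},{"dx":-0.08,"dy":0,"dz":0,"twist":0},{"dx":-0.08,"dy":0,"dz":0,"twist":0},{"dx":0,"dy":0,"dz":0,"twist":0},{"dx":0,"dy":0,"dz":0,"twist":0}]'
python3 -c "
from h import *
to((.4894,-.3153,.189),-12.6)
snap('top','pics/t1.png',(385,190,505,270),5)"
```

```text
t: 4.98
tcp_pos: [0.4897, -0.3156, 0.1906]
ee_rot: [1.485, 1.003, -1.485]
contact_force: [0.5, 0.6, 4.8]
finger_gap: 0.154
t: 5.32
tcp_pos: [0.4897, -0.3156, 0.1905]
ee_rot: [1.485, 1.003, -1.485]
contact_force: [-0.2, -0.8, 5.4]
finger_gap: 0.158
t: 5.73
tcp_pos: [0.4898, -0.3157, 0.2507]
ee_rot: [1.485, 1.002, -1.484]
contact_force: [-0.1, 0.3, -1.4]
finger_gap: 0.15
t 5.73 tcp [ 0.4898 -0.3157  0.2507] F [-0.15  0.3  -1.36] gap 0.150 j6 1.26
tool x [ 0.0012 -0.0011 -1.    ] y ang -21.92 z ang -111.92
world yaw to go 9.32 deg -> twist -0.325
units [ 0.2469 -0.0025 -0.0009]
```

View pics/t1.png

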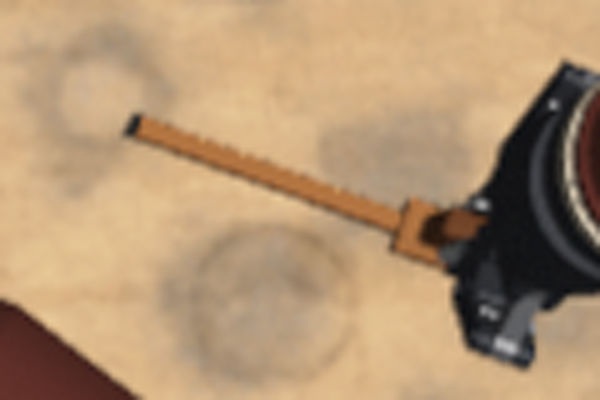

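The stick is held. Its nose tip is at crop (133,126) and the strip meets the foot at (398,222). Next I'll calculate the nose position relative to the tool, and the pitch from depth.

```bash
python3 - <<'E'
from h import *
c=np.load("/tmp/top.npz"); s,x,R=pose()
q=lambda X,Y:(385+(X+.5)/5-.5,190+(Y+.5)/5-.5)
for X,Y in((150,131),(200,151),(250,170),(300,188),(350,206),(385,220)): print(px2w(c,*q(X,Y)).round(4))
n=px2w(c,*q(128,125),.070); f=px2w(c,*q(394,222),.070)
for n_,p in(("nose",n),("front",f)): print(n_,p.round(4),"tool",(R.T@(p-x)).round(4))
d=n-f; print("stick ang",np.degrees(np.arctan2(d[1],d[0])),"len",np.linalg.norm(d))
E
```

```text
[ 0.546  -0.1769  0.0663]
[ 0.5356 -0.1983  0.0699]
[ 0.5269 -0.2214  0.0664]
[ 0.5178 -0.2431  0.0679]
[ 0.5087 -0.2645  0.0704]
[ 0.5022 -0.2805  0.0686]
nose [ 0.5483 -0.1662  0.07  ] tool [ 0.1798 -0.0009 -0.1603]
front [ 0.501 -0.284  0.07 ] tool [ 0.1797 -0.0008 -0.0334]
stick ang 68.1181727529262 len 0.1269192935794558
```

```bash
python3 -m crank '[{"dx":0,"dy":0,"dz":0,"twist":-0.165},{"dx":0,"dy":0,"dz":0,"twist":-0.165},{"dx":0,"dy":0,"dz":0,"twist":0},{"dx":0,"dy":0,"dz":0,"twist":0}]'
cat >> h.py <<'E'
O=np.array([.5404,.1818]);U=np.array([.2178,.9760]);Y=np.array([.976,-.2178])
def tcp_for(nx,under,ny=0.): # nose at jig x nx, lateral ny along tool Y (=-jig y)
    return np.r_[O+U*(nx-.160)+Y*(.0009+ny),.1905+under]
E
python3 -c "
from h import *
to(tcp_for(-.105,.060),-12.6)"
```

```text
t: 6.12
tcp_pos: [0.4892, -0.3151, 0.249]
ee_rot: [1.37, 1.099, -1.37]
contact_force: [0.8, 0.1, -1.4]
finger_gap: 0.153
t 6.12 tcp [ 0.4892 -0.3151  0.249 ] F [ 0.79  0.07 -1.41] gap 0.153 j6 1.09
tool x [-0.0015  0.0013 -1.    ] y ang -12.60 z ang -102.60
world yaw to go 0.00 deg -> twist -0.000
units [-0.0047 -0.2298 -0.9245]
```

```bash
python3 -m crank '[{"dx":0,"dy":-0.029,"dz":-0.115,"twist":0},{"dx":0,"dy":-0.029,"dz":-0.115,"twist":0},{"dx":0,"dy":-0.029,"dz":-0.115,"twist":0},{"dx":0,"dy":-0.029,"dz":-0.115,"twist":0},{"dx":0,"dy":-0.029,"dz":-0.115,"twist":0},{"dx":0,"dy":-0.029,"dz":-0.115,"twist":0},{"dx":0,"dy":-0.029,"dz":-0.115,"twist":0},{"dx":0,"dy":-0.028,"dz":-0.115,"twist":0}]'
python3 -m crank '[{"dx":0,"dy":0,"dz":0,"twist":0},{"dx":0,"dy":0,"dz":0,"twist":0},{"dx":0,"dy":0,"dz":0,"twist":0}]'
python3 -c "
from h import *
to(tcp_for(-.105,.010),-12.6)"
```

```text
t: 6.78
tcp_pos: [0.4823, -0.077, 0.2497]
ee_rot: [1.37, 1.097, -1.37]
contact_force: [0.4, -0.7, -0.9]
finger_gap: 0.154
t: 7.03
tcp_pos: [0.4829, -0.0785, 0.25]
ee_rot: [1.368, 1.098, -1.369]
contact_force: [0.1, 0.5, -1.0]
finger_gap: 0.156
t 7.03 tcp [ 0.4829 -0.0785  0.25  ] F [ 0.11  0.55 -0.95] gap 0.156 j6 1.48
tool x [-2.e-04 -3.e-04 -1.e+00] y ang -12.52 z ang -102.52
world yaw to go -0.08 deg -> twist 0.003
units [ 0.1979  0.0013 -0.0063]
```

```bash
python3 -m crank '[{"dx":0.066,"dy":0,"dz":0,"twist":0.003},{"dx":0.066,"dy":0.001,"dz":0,"twist":0},{"dx":0.066,"dy":0,"dz":0,"twist":0},{"dx":0,"dy":0,"dz":0,"twist":0},{"dx":0,"dy":0,"dz":0,"twist":0}]'
python3 -c "
from h import *
to(tcp_for(-.079,.010),-12.6)
snap('top','pics/t2.png',(196,192,346,272),5)"
```

```text
t: 7.45
tcp_pos: [0.4827, -0.0793, 0.2002]
ee_rot: [1.37, 1.098, -1.372]
contact_force: [0.3, -0.5, -1.1]
finger_gap: 0.154
t 7.45 tcp [ 0.4827 -0.0793  0.2002] F [ 0.27 -0.49 -1.09] gap 0.154 j6 1.48
tool x [-1.8e-03  4.0e-04 -1.0e+00] y ang -12.67 z ang -102.67
world yaw to go 0.07 deg -> twist -0.002
units [-0.0011  0.0011 -0.1134]
```

View pics/t2.png

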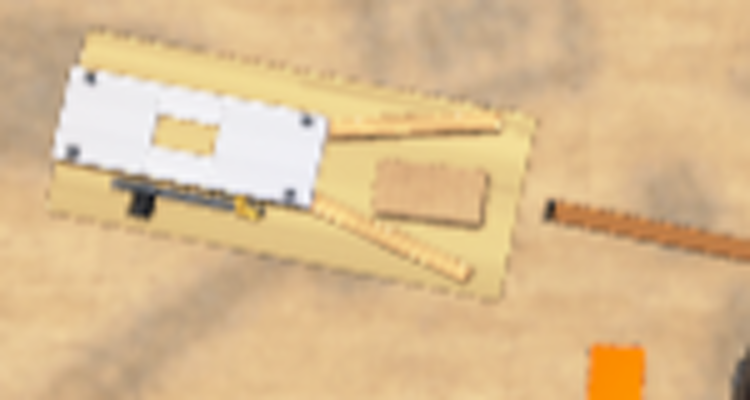

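The nose at crop (549,208) is level, lined up with the box's rear centre (486,198) along the feed axis, and still off the base. I'll push in short typed calls, each gated on a force check.

```bash
cat > chk.py <<'E'
import sys
from h import *
s,x,R=pose(); n=x[:2]-O
F=np.array(s["contact_force"])
d=-R[:2,2]; nose=n+.160*d-.0009*R[:2,1]
p=-F[:2]@U
print("t %.2f nose jig x %.1f y %.1f z %.1f | push %.2f lat %.2f Fz %.2f yaw %.2f"%(s["t"],nose@U*1e3,-(nose@Y)*1e3,(x[2]-.1905)*1e3,p,F[:2]@Y,F[2],np.degrees(np.arctan2(R[1,1],R[0,1]))))
sys.exit(p>float(sys.argv[1]))
E
C='python3 -m crank'
python3 chk.py 5 && python3 -m crank '[{"dx":0.001,"dy":0.001,"dz":-0.02,"twist":-0.002},{"dx":0,"dy":0,"dz":-0.02,"twist":0},{"dx":0,"dy":0,"dz":-0.02,"twist":0},{"dx":0,"dy":0,"dz":-0.02,"twist":0}]' >/dev/null && python3 chk.py 5 &&
python3 -m crank '[{"dx":0,"dy":0,"dz":-0.008,"twist":0},{"dx":0,"dy":0,"dz":-0.008,"twist":0},{"dx":0,"dy":0,"dz":-0.008,"twist":0},{"dx":0,"dy":0,"dz":-0.008,"twist":0},{"dx":0,"dy":0,"dz":-0.008,"twist":0}]' >/dev/null && python3 chk.py 5 &&
python3 -m crank '[{"dx":0,"dy":0,"dz":-0.008,"twist":0},{"dx":0,"dy":0,"dz":-0.008,"twist":0},{"dx":0,"dy":0,"dz":-0.008,"twist":0},{"dx":0,"dy":0,"dz":-0.008,"twist":0},{"dx":0,"dy":0,"dz":-0.008,"twist":0}]' >/dev/null && python3 chk.py 5 &&
python3 -m crank '[{"dx":0,"dy":0,"dz":-0.008,"twist":0},{"dx":0,"dy":0,"dz":-0.008,"twist":0},{"dx":0,"dy":0,"dz":-0.008,"twist":0},{"dx":0,"dy":0,"dz":-0.008,"twist":0},{"dx":0,"dy":0,"dz":-0.008,"twist":0}]' >/dev/null && python3 chk.py 5 &&
python3 -m crank '[{"dx":0,"dy":0,"dz":-0.008,"twist":0},{"dx":0,"dy":0,"dz":-0.008,"twist":0},{"dx":0,"dy":0,"dz":-0.008,"twist":0},{"dx":0,"dy":0,"dz":-0.008,"twist":0},{"dx":0,"dy":0,"dz":-0.008,"twist":0}]' >/dev/null && python3 chk.py 5 
python3 -c "
from h import *
to(tcp_for(-.045,.010),-12.6)
snap('top','pics/t3.png',(196,192,346,272),5)"
```

```text
t 7.50 nose jig x -107.2 y -0.3 z 10.4 | push -0.22 lat -0.15 Fz -0.87 yaw -12.65
t 7.50 tcp [ 0.4832 -0.0792  0.2009] F [-0.1   0.25 -0.87] gap 0.154 j6 1.48
tool x [-3.e-04 -0.e+00 -1.e+00] y ang -12.65 z ang -102.65
world yaw to go 0.05 deg -> twist -0.002
units [ 0.0018 -0.0008 -0.2489]False
```

View pics/t3.png

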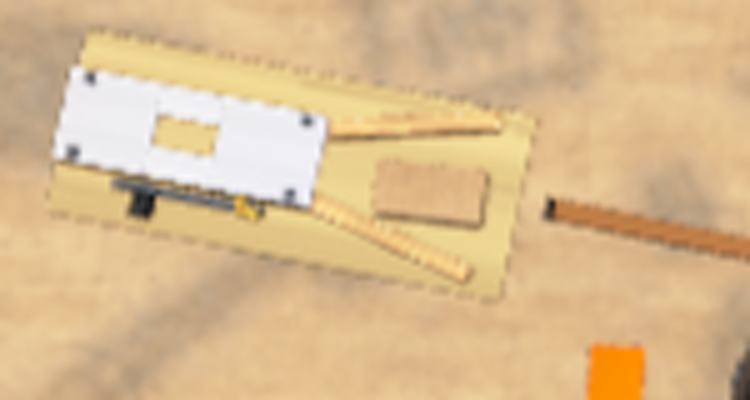

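The picture is unchanged (viewed 7): the script's exit code stopped the chain before any motion. I'll fix that and push.

```bash
sed -i 's/sys.exit(p>float(sys.argv\[1\]))/sys.exit(int(p>float(sys.argv[1])))/' chk.py
python3 chk.py 5 && python3 -m crank '[{"dx":0.001,"dy":0,"dz":-0.02,"twist":-0.002},{"dx":0,"dy":0,"dz":-0.02,"twist":0},{"dx":0,"dy":0,"dz":-0.02,"twist":0},{"dx":0,"dy":0,"dz":-0.02,"twist":0}]' >/dev/null && python3 chk.py 5 &&
python3 -m crank '[{"dx":0,"dy":0,"dz":-0.008,"twist":0},{"dx":0,"dy":0,"dz":-0.008,"twist":0},{"dx":0,"dy":0,"dz":-0.008,"twist":0},{"dx":0,"dy":0,"dz":-0.008,"twist":0},{"dx":0,"dy":0,"dz":-0.008,"twist":0}]' >/dev/null && python3 chk.py 5 &&
python3 -m crank '[{"dx":0,"dy":0,"dz":-0.008,"twist":0},{"dx":0,"dy":0,"dz":-0.008,"twist":0},{"dx":0,"dy":0,"dz":-0.008,"twist":0},{"dx":0,"dy":0,"dz":-0.008,"twist":0},{"dx":0,"dy":0,"dz":-0.008,"twist":0}]' >/dev/null && python3 chk.py 5 &&
python3 -m crank '[{"dx":0,"dy":0,"dz":-0.008,"twist":0},{"dx":0,"dy":0,"dz":-0.008,"twist":0},{"dx":0,"dy":0,"dz":-0.008,"twist":0},{"dx":0,"dy":0,"dz":-0.008,"twist":0},{"dx":0,"dy":0,"dz":-0.008,"twist":0}]' >/dev/null && python3 chk.py 5 &&
python3 -m crank '[{"dx":0,"dy":0,"dz":-0.008,"twist":0},{"dx":0,"dy":0,"dz":-0.008,"twist":0},{"dx":0,"dy":0,"dz":-0.008,"twist":0},{"dx":0,"dy":0,"dz":-0.008,"twist":0},{"dx":0,"dy":0,"dz":-0.008,"twist":0}]' >/dev/null && python3 chk.py 5 
python3 -c "
from h import *
to(tcp_for(-.045,.010),-12.6)
snap('top','pics/t4.png',(196,192,346,272),5)"
```

```text
t 7.55 nose jig x -107.1 y -0.5 z 10.9 | push 0.11 lat 0.65 Fz -1.05 yaw -12.62
t 7.88 nose jig x -85.8 y 0.3 z 10.4 | push -0.56 lat -0.75 Fz -1.07 yaw -12.48
t 8.30 nose jig x -76.4 y 0.5 z 9.9 | push -0.50 lat 0.11 Fz -1.25 yaw -12.49
t 8.72 nose jig x -66.3 y 0.5 z 9.9 | push 0.65 lat 0.42 Fz -1.38 yaw -12.49
t 9.13 nose jig x -56.3 y 0.5 z 10.0 | push 0.35 lat -0.65 Fz -1.00 yaw -12.49
t 9.55 nose jig x -46.3 y 0.5 z 10.0 | push 0.76 lat -0.58 Fz -1.15 yaw -12.49
t 9.55 tcp [ 0.4961 -0.0197  0.2005] F [-0.73 -0.61 -1.15] gap 0.149 j6 1.60
tool x [-0. -0. -1.] y ang -12.49 z ang -102.49
world yaw to go -0.11 deg -> twist 0.004
units [-0.0002  0.001  -0.0052]
```

View pics/t4.png

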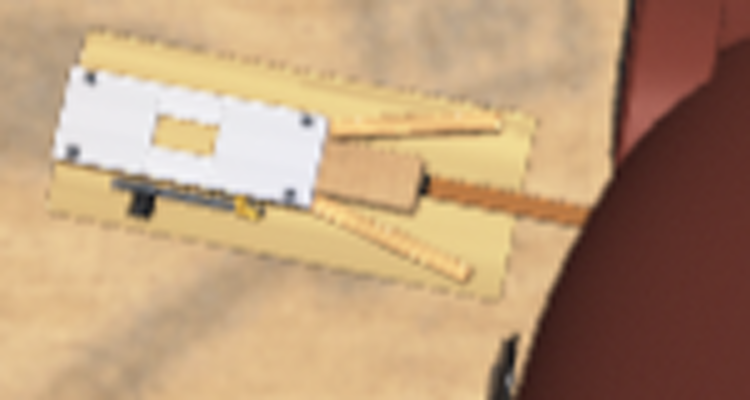

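The box, with its rear at (422,182), has gone straight into the mouth with the nose behind it. Continuing, slower once past nose x = 20.

```bash
python3 -m crank '[{"dx":0,"dy":0.002,"dz":-0.008,"twist":0.004},{"dx":0,"dy":0,"dz":-0.008,"twist":0},{"dx":0,"dy":0,"dz":-0.008,"twist":0},{"dx":0,"dy":0,"dz":-0.008,"twist":0},{"dx":0,"dy":0,"dz":-0.008,"twist":0}]' >/dev/null && python3 chk.py 9 &&
python3 -m crank '[{"dx":0,"dy":0,"dz":-0.008,"twist":0},{"dx":0,"dy":0,"dz":-0.008,"twist":0},{"dx":0,"dy":0,"dz":-0.008,"twist":0},{"dx":0,"dy":0,"dz":-0.008,"twist":0},{"dx":0,"dy":0,"dz":-0.008,"twist":0}]' >/dev/null && python3 chk.py 9 &&
python3 -m crank '[{"dx":0,"dy":0,"dz":-0.008,"twist":0},{"dx":0,"dy":0,"dz":-0.008,"twist":0},{"dx":0,"dy":0,"dz":-0.008,"twist":0},{"dx":0,"dy":0,"dz":-0.008,"twist":0},{"dx":0,"dy":0,"dz":-0.008,"twist":0}]' >/dev/null && python3 chk.py 9 &&
python3 -m crank '[{"dx":0,"dy":0,"dz":-0.008,"twist":0},{"dx":0,"dy":0,"dz":-0.008,"twist":0},{"dx":0,"dy":0,"dz":-0.008,"twist":0},{"dx":0,"dy":0,"dz":-0.008,"twist":0},{"dx":0,"dy":0,"dz":-0.008,"twist":0}]' >/dev/null && python3 chk.py 9 &&
python3 -m crank '[{"dx":0,"dy":0,"dz":-0.008,"twist":0},{"dx":0,"dy":0,"dz":-0.008,"twist":0},{"dx":0,"dy":0,"dz":-0.008,"twist":0},{"dx":0,"dy":0,"dz":-0.008,"twist":0},{"dx":0,"dy":0,"dz":-0.008,"twist":0}]' >/dev/null && python3 chk.py 9 &&
python3 -m crank '[{"dx":0,"dy":0,"dz":-0.008,"twist":0},{"dx":0,"dy":0,"dz":-0.008,"twist":0},{"dx":0,"dy":0,"dz":-0.008,"twist":0},{"dx":0,"dy":0,"dz":-0.008,"twist":0},{"dx":0,"dy":0,"dz":-0.008,"twist":0}]' >/dev/null && python3 chk.py 9 
python3 -c "
from h import *
to(tcp_for(.030,.010),-12.6)"
```

```text
t 10.02 nose jig x -36.3 y -0.3 z 10.0 | push 0.48 lat -0.60 Fz -0.74 yaw -12.61
t 10.43 nose jig x -26.3 y -0.3 z 9.9 | push 0.55 lat 0.02 Fz -1.49 yaw -12.61
t 10.85 nose jig x -16.6 y -0.5 z 10.0 | push 1.14 lat -0.97 Fz -0.94 yaw -12.62
t 11.27 nose jig x -6.3 y -0.4 z 10.0 | push 3.04 lat 0.48 Fz -0.56 yaw -12.61
t 11.68 nose jig x 3.7 y -0.4 z 10.0 | push 2.84 lat 0.63 Fz -1.40 yaw -12.61
t 12.10 nose jig x 13.7 y -0.4 z 10.0 | push 2.44 lat 2.64 Fz -1.19 yaw -12.60
t 12.10 tcp [0.5097 0.0388 0.2005] F [ 2.05 -2.96 -1.19] gap 0.153 j6 1.72
tool x [ 1.e-04  1.e-04 -1.e+00] y ang -12.60 z ang -102.60
world yaw to go 0.00 deg -> twist -0.000
units [-0.0001 -0.0012 -0.0651]
```

```bash
python3 -m crank '[{"dx":0,"dy":0,"dz":-0.004,"twist":0},{"dx":0,"dy":0,"dz":-0.004,"twist":0},{"dx":0,"dy":0,"dz":-0.004,"twist":0},{"dx":0,"dy":0,"dz":-0.004,"twist":0},{"dx":0,"dy":0,"dz":-0.004,"twist":0}]' >/dev/null && python3 chk.py 9 &&
python3 -m crank '[{"dx":0,"dy":0,"dz":-0.004,"twist":0},{"dx":0,"dy":0,"dz":-0.004,"twist":0},{"dx":0,"dy":0,"dz":-0.004,"twist":0},{"dx":0,"dy":0,"dz":-0.004,"twist":0},{"dx":0,"dy":0,"dz":-0.004,"twist":0}]' >/dev/null && python3 chk.py 9 &&
python3 -m crank '[{"dx":0,"dy":0,"dz":-0.002,"twist":0},{"dx":0,"dy":0,"dz":-0.002,"twist":0},{"dx":0,"dy":0,"dz":-0.002,"twist":0},{"dx":0,"dy":0,"dz":-0.002,"twist":0}]' >/dev/null && python3 chk.py 4.5 &&
python3 -m crank '[{"dx":0,"dy":0,"dz":-0.002,"twist":0},{"dx":0,"dy":0,"dz":-0.002,"twist":0},{"dx":0,"dy":0,"dz":-0.002,"twist":0},{"dx":0,"dy":0,"dz":-0.002,"twist":0}]' >/dev/null && python3 chk.py 4.5 &&
python3 -m crank '[{"dx":0,"dy":0,"dz":-0.002,"twist":0},{"dx":0,"dy":0,"dz":-0.002,"twist":0},{"dx":0,"dy":0,"dz":-0.002,"twist":0},{"dx":0,"dy":0,"dz":-0.002,"twist":0}]' >/dev/null && python3 chk.py 4.5 &&
python3 -m crank '[{"dx":0,"dy":0,"dz":-0.002,"twist":0},{"dx":0,"dy":0,"dz":-0.002,"twist":0},{"dx":0,"dy":0,"dz":-0.002,"twist":0},{"dx":0,"dy":0,"dz":-0.002,"twist":0}]' >/dev/null && python3 chk.py 4.5 &&
python3 -m crank '[{"dx":0,"dy":0,"dz":-0.002,"twist":0},{"dx":0,"dy":0,"dz":-0.002,"twist":0},{"dx":0,"dy":0,"dz":-0.002,"twist":0},{"dx":0,"dy":0,"dz":-0.002,"twist":0}]' >/dev/null && python3 chk.py 4.5
true
```

```text
t 12.52 nose jig x 18.5 y -0.3 z 9.9 | push 1.75 lat 1.15 Fz -1.52 yaw -12.61
t 12.93 nose jig x 23.6 y -0.3 z 9.9 | push 1.99 lat 1.55 Fz -0.93 yaw -12.61
t 13.27 nose jig x 25.5 y -0.3 z 10.0 | push 3.31 lat 1.25 Fz -0.63 yaw -12.60
t 13.60 nose jig x 27.5 y -0.3 z 10.0 | push 2.27 lat 1.53 Fz -0.20 yaw -12.60
t 13.93 nose jig x 29.5 y -0.3 z 10.0 | push 2.17 lat 0.14 Fz -1.67 yaw -12.61
t 14.27 nose jig x 31.5 y -0.3 z 9.9 | push 2.77 lat 0.26 Fz -1.49 yaw -12.60
t 14.60 nose jig x 33.6 y -0.3 z 10.0 | push 2.49 lat 1.17 Fz 0.17 yaw -12.61
```

```bash
sed -i 's/sys.exit(.*/lo=float(sys.argv[2]) if len(sys.argv)>2 else -9\nsys.exit(int(not lo<p<float(sys.argv[1])))/' chk.py
python3 -m crank '[{"dx":0,"dy":0,"dz":-0.002,"twist":0},{"dx":0,"dy":0,"dz":-0.002,"twist":0},{"dx":0,"dy":0,"dz":-0.002,"twist":0}]' >/dev/null && python3 chk.py 4.5 1.2 &&
python3 -m crank '[{"dx":0,"dy":0,"dz":-0.002,"twist":0},{"dx":0,"dy":0,"dz":-0.002,"twist":0},{"dx":0,"dy":0,"dz":-0.002,"twist":0}]' >/dev/null && python3 chk.py 4.5 1.2 &&
python3 -m crank '[{"dx":0,"dy":0,"dz":-0.002,"twist":0},{"dx":0,"dy":0,"dz":-0.002,"twist":0},{"dx":0,"dy":0,"dz":-0.002,"twist":0}]' >/dev/null && python3 chk.py 4.5 1.2 &&
python3 -m crank '[{"dx":0,"dy":0,"dz":-0.002,"twist":0},{"dx":0,"dy":0,"dz":-0.002,"twist":0},{"dx":0,"dy":0,"dz":-0.002,"twist":0}]' >/dev/null && python3 chk.py 4.5 1.2 &&
python3 -m crank '[{"dx":0,"dy":0,"dz":-0.002,"twist":0},{"dx":0,"dy":0,"dz":-0.002,"twist":0},{"dx":0,"dy":0,"dz":-0.002,"twist":0}]' >/dev/null && python3 chk.py 4.5 1.2 &&
python3 -m crank '[{"dx":0,"dy":0,"dz":-0.002,"twist":0},{"dx":0,"dy":0,"dz":-0.002,"twist":0},{"dx":0,"dy":0,"dz":-0.002,"twist":0}]' >/dev/null && python3 chk.py 4.5 1.2 &&
python3 -m crank '[{"dx":0,"dy":0,"dz":-0.002,"twist":0},{"dx":0,"dy":0,"dz":-0.002,"twist":0},{"dx":0,"dy":0,"dz":-0.002,"twist":0}]' >/dev/null && python3 chk.py 4.5 1.2 
true
```

```text
t 14.85 nose jig x 35.0 y -0.4 z 10.0 | push 2.78 lat 1.32 Fz -1.64 yaw -12.61
t 15.10 nose jig x 36.5 y -0.4 z 9.9 | push 1.69 lat 0.82 Fz -0.48 yaw -12.61
t 15.35 nose jig x 38.2 y -0.2 z 9.9 | push 0.01 lat -0.27 Fz -1.18 yaw -12.59
```

```bash
python3 -m crank '[{"dx":0,"dy":0,"dz":-0.0015,"twist":0},{"dx":0,"dy":0,"dz":-0.0015,"twist":0}]' >/dev/null && python3 chk.py 2.5 &&
python3 -m crank '[{"dx":0,"dy":0,"dz":-0.0015,"twist":0},{"dx":0,"dy":0,"dz":-0.0015,"twist":0}]' >/dev/null && python3 chk.py 2.5 &&
python3 -m crank '[{"dx":0,"dy":0,"dz":-0.0015,"twist":0},{"dx":0,"dy":0,"dz":-0.0015,"twist":0}]' >/dev/null && python3 chk.py 2.5 &&
python3 -m crank '[{"dx":0,"dy":0,"dz":-0.0015,"twist":0},{"dx":0,"dy":0,"dz":-0.0015,"twist":0}]' >/dev/null && python3 chk.py 2.5 &&
python3 -m crank '[{"dx":0,"dy":0,"dz":-0.0015,"twist":0},{"dx":0,"dy":0,"dz":-0.0015,"twist":0}]' >/dev/null && python3 chk.py 2.5 &&
python3 -m crank '[{"dx":0,"dy":0,"dz":-0.0015,"twist":0},{"dx":0,"dy":0,"dz":-0.0015,"twist":0}]' >/dev/null && python3 chk.py 2.5 &&
python3 -m crank '[{"dx":0,"dy":0,"dz":-0.0015,"twist":0},{"dx":0,"dy":0,"dz":-0.0015,"twist":0}]' >/dev/null && python3 chk.py 2.5 &&
python3 -m crank '[{"dx":0,"dy":0,"dz":-0.0015,"twist":0},{"dx":0,"dy":0,"dz":-0.0015,"twist":0}]' >/dev/null && python3 chk.py 2.5 &&
python3 -m crank '[{"dx":0,"dy":0,"dz":-0.0015,"twist":0},{"dx":0,"dy":0,"dz":-0.0015,"twist":0}]' >/dev/null && python3 chk.py 2.5
true
```

```text
t 15.52 nose jig x 39.0 y -0.1 z 9.9 | push 0.45 lat 1.14 Fz -1.17 yaw -12.58
t 15.68 nose jig x 39.6 y -0.2 z 9.9 | push 0.33 lat 0.08 Fz -0.68 yaw -12.59
t 15.85 nose jig x 40.3 y -0.3 z 10.0 | push 0.18 lat -0.20 Fz -1.74 yaw -12.60
t 16.02 nose jig x 41.0 y -0.3 z 9.9 | push 0.30 lat -0.25 Fz -0.80 yaw -12.61
t 16.18 nose jig x 41.8 y -0.4 z 10.0 | push 0.76 lat -0.52 Fz -1.79 yaw -12.60
t 16.35 nose jig x 42.5 y -0.4 z 10.0 | push -0.04 lat 1.19 Fz -1.42 yaw -12.61
t 16.52 nose jig x 43.3 y -0.3 z 9.9 | push 0.72 lat 0.12 Fz -1.20 yaw -12.61
t 16.68 nose jig x 44.0 y -0.4 z 10.0 | push 0.26 lat -0.40 Fz -0.70 yaw -12.60
t 16.85 nose jig x 44.8 y -0.4 z 10.0 | push 0.28 lat -0.25 Fz -1.68 yaw -12.61
```

```bash
python3 -m crank '[{"dx":0,"dy":0,"dz":-0.0015,"twist":0},{"dx":0,"dy":0,"dz":-0.001,"twist":0}]' >/dev/null && python3 chk.py 2.3 &&
python3 -m crank '[{"dx":0,"dy":0,"dz":-0.001,"twist":0},{"dx":0,"dy":0,"dz":-0.001,"twist":0}]' >/dev/null && python3 chk.py 2.3 &&
python3 -m crank '[{"dx":0,"dy":0,"dz":-0.001,"twist":0},{"dx":0,"dy":0,"dz":-0.001,"twist":0}]' >/dev/null && python3 chk.py 2.3 &&
python3 -m crank '[{"dx":0,"dy":0,"dz":-0.001,"twist":0},{"dx":0,"dy":0,"dz":-0.001,"twist":0}]' >/dev/null && python3 chk.py 2.3 &&
python3 -m crank '[{"dx":0,"dy":0,"dz":-0.001,"twist":0},{"dx":0,"dy":0,"dz":-0.001,"twist":0}]' >/dev/null && python3 chk.py 2.3 &&
python3 -m crank '[{"dx":0,"dy":0,"dz":-0.001,"twist":0},{"dx":0,"dy":0,"dz":-0.001,"twist":0}]' >/dev/null && python3 chk.py 2.3 &&
python3 -m crank '[{"dx":0,"dy":0,"dz":-0.001,"twist":0},{"dx":0,"dy":0,"dz":-0.001,"twist":0}]' >/dev/null && python3 chk.py 2.3 &&
python3 -m crank '[{"dx":0,"dy":0,"dz":-0.001,"twist":0},{"dx":0,"dy":0,"dz":-0.001,"twist":0}]' >/dev/null && python3 chk.py 2.3
true
```

```text
t 17.02 nose jig x 45.4 y -0.4 z 10.0 | push -0.43 lat -0.19 Fz -1.16 yaw -12.60
t 17.18 nose jig x 45.9 y -0.4 z 10.0 | push -0.04 lat -1.04 Fz -0.59 yaw -12.60
t 17.35 nose jig x 46.3 y -0.4 z 10.0 | push 2.09 lat 0.43 Fz -1.07 yaw -12.61
t 17.52 nose jig x 46.5 y -0.4 z 10.0 | push 6.08 lat -0.44 Fz -0.17 yaw -12.63
```

Contact with the stop, at roughly 8 N/mm. I'll nudge up to 8 N and hold.

```bash
python3 -m crank '[{"dx":0,"dy":0,"dz":-0.0008,"twist":0},{"dx":0,"dy":0,"dz":0,"twist":0}]' >/dev/null; python3 chk.py 9.5
python3 -m crank '[{"dx":0,"dy":0,"dz":0,"twist":0},{"dx":0,"dy":0,"dz":0,"twist":0}]' >/dev/null; python3 chk.py 9.5
python3 -m crank '[{"dx":0,"dy":0,"dz":0,"twist":0},{"dx":0,"dy":0,"dz":0,"twist":0}]' >/dev/null; python3 chk.py 9.5
```

```text
t 17.68 nose jig x 46.6 y -0.4 z 10.0 | push 4.90 lat 0.62 Fz 0.19 yaw -12.63
t 17.85 nose jig x 46.6 y -0.4 z 10.0 | push 6.33 lat -0.35 Fz 0.05 yaw -12.64
t 18.02 nose jig x 46.6 y -0.4 z 10.0 | push 5.59 lat -0.06 Fz 0.49 yaw -12.63
```

```bash
python3 -m crank '[{"dx":0,"dy":0,"dz":-0.0014,"twist":0},{"dx":0,"dy":0,"dz":0,"twist":0}]' >/dev/null; python3 chk.py 9.5
python3 -m crank '[{"dx":0,"dy":0,"dz":0,"twist":0},{"dx":0,"dy":0,"dz":0,"twist":0}]' >/dev/null; python3 chk.py 9.5
python3 -m crank '[{"dx":0,"dy":0,"dz":0,"twist":0},{"dx":0,"dy":0,"dz":0,"twist":0}]' >/dev/null; python3 chk.py 9.5
```

```text
t 18.18 nose jig x 46.7 y -0.5 z 10.0 | push 8.92 lat 0.08 Fz 1.40 yaw -12.65
t 18.35 nose jig x 46.7 y -0.4 z 10.0 | push 7.34 lat 0.10 Fz 1.40 yaw -12.65
t 18.52 nose jig x 46.7 y -0.5 z 10.0 | push 8.26 lat -0.36 Fz 0.03 yaw -12.65
```

Steady at about 8 N. I'll hold for another 0.8 s.

```bash
python3 -m crank '[{"dx":0,"dy":0,"dz":0,"twist":0},{"dx":0,"dy":0,"dz":0,"twist":0},{"dx":0,"dy":0,"dz":0,"twist":0},{"dx":0,"dy":0,"dz":0,"twist":0},{"dx":0,"dy":0,"dz":0,"twist":0}]' >/dev/null; python3 chk.py 9.5
python3 -m crank '[{"dx":0,"dy":0,"dz":0,"twist":0},{"dx":0,"dy":0,"dz":0,"twist":0},{"dx":0,"dy":0,"dz":0,"twist":0},{"dx":0,"dy":0,"dz":0,"twist":0},{"dx":0,"dy":0,"dz":0,"twist":0}]' >/dev/null; python3 chk.py 9.5
python3 -m crank '[{"dx":0,"dy":0,"dz":0.004,"twist":0},{"dx":0,"dy":0,"dz":0.01,"twist":0},{"dx":0,"dy":0,"dz":0.02,"twist":0},{"dx":0,"dy":0,"dz":0.03,"twist":0},{"dx":0,"dy":0,"dz":0.04,"twist":0},{"dx":0,"dy":0,"dz":0.05,"twist":0},{"dx":0,"dy":0,"dz":0.06,"twist":0},{"dx":0,"dy":0,"dz":0.06,"twist":0}]' >/dev/null; python3 chk.py 9.5
python3 -m crank '[{"dx":0,"dy":0,"dz":0.07,"twist":0},{"dx":0,"dy":0,"dz":0.07,"twist":0},{"dx":0,"dy":0,"dz":0.07,"twist":0},{"dx":0,"dy":0,"dz":0.07,"twist":0},{"dx":0,"dy":0,"dz":0.07,"twist":0},{"dx":0,"dy":0,"dz":0.07,"twist":0},{"dx":0,"dy":0,"dz":0.04,"twist":0},{"dx":0,"dy":0,"dz":0,"twist":0}]' >/dev/null; python3 chk.py 9.5
python3 -c "
from h import *
c=snap('top','pics/t5.png',(196,192,346,272),5)
to(None,-22.2)"
```

```text
t 18.93 nose jig x 46.7 y -0.5 z 10.0 | push 7.62 lat -0.86 Fz 1.72 yaw -12.65
t 19.35 nose jig x 46.7 y -0.5 z 10.0 | push 7.79 lat -0.22 Fz 1.52 yaw -12.65
t 20.02 nose jig x -22.6 y -0.2 z 10.0 | push 0.08 lat 0.47 Fz -0.58 yaw -12.61
t 20.68 nose jig x -138.3 y -0.7 z 10.0 | push -0.44 lat 0.97 Fz -2.22 yaw -12.76
t 20.73 tcp [ 0.4766 -0.1085  0.2005] F [-0.52  0.96 -1.09] gap 0.155 j6 1.42
tool x [ 1.e-04  1.e-04 -1.e+00] y ang -12.74 z ang -102.74
world yaw to go -9.46 deg -> twist 0.330
```

View pics/t5.png

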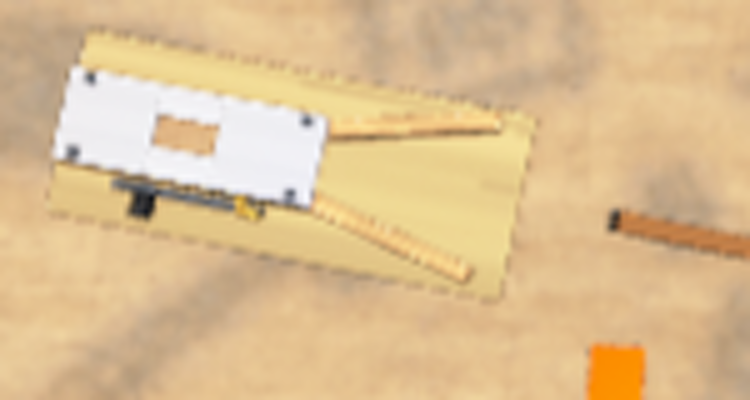

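The window at (185,135) now shows kraft all across, the infeed is empty, and the nose at (614,220) is out. Now to back off and lay the stick down where the bench is free.

```bash
python3 -m crank '[{"dx":0,"dy":0,"dz":0.08,"twist":0},{"dx":0,"dy":0,"dz":0.08,"twist":0},{"dx":0,"dy":0,"dz":0.08,"twist":0},{"dx":0,"dy":0,"dz":0.08,"twist":0},{"dx":0,"dy":0,"dz":0.08,"twist":0},{"dx":0,"dy":0,"dz":0.04,"twist":0},{"dx":0,"dy":0,"dz":0,"twist":0},{"dx":0,"dy":0,"dz":0,"twist":0}]' >/dev/null; python3 chk.py 9.5
python3 -m crank '[{"dx":0.012,"dy":0,"dz":0,"twist":0},{"dx":0.01,"dy":0,"dz":0,"twist":0},{"dx":0.008,"dy":0,"dz":0,"twist":0},{"dx":0.004,"dy":0,"dz":0,"twist":0},{"dx":0,"dy":0,"dz":0,"twist":0},{"dx":0,"dy":0,"dz":0,"twist":0}]' >/dev/null; python3 chk.py 9.5
python3 -m crank '[{"dx":0.003,"dy":0,"dz":0,"twist":0},{"dx":0,"dy":0,"dz":0,"twist":0},{"dx":0,"dy":0,"dz":0,"twist":0}]' >/dev/null; python3 chk.py 9.5
```

```text
t 21.40 nose jig x -245.7 y -0.2 z 9.9 | push 0.08 lat 0.15 Fz -1.28 yaw -12.64
t 21.90 nose jig x -245.8 y -0.1 z 1.3 | push -0.00 lat -0.10 Fz -1.38 yaw -12.58
t 22.15 nose jig x -246.1 y -0.2 z 0.7 | push 0.42 lat 1.41 Fz -1.25 yaw -12.61
```

```bash
python3 -m crank '[{"dx":0.002,"dy":0,"dz":0,"twist":0},{"dx":0,"dy":0,"dz":0,"twist":0},{"dx":0,"dy":0,"dz":0,"twist":0}]' >/dev/null; python3 chk.py 9.5
python3 -m crank '[{"dx":0.002,"dy":0,"dz":0,"twist":0},{"dx":0,"dy":0,"dz":0,"twist":0},{"dx":0,"dy":0,"dz":0,"twist":0}]' >/dev/null; python3 chk.py 9.5
```

```text
t 22.40 nose jig x -246.1 y -0.3 z 0.2 | push 0.33 lat 0.97 Fz -2.12 yaw -12.61
t 22.65 nose jig x -246.1 y -0.3 z 0.0 | push -0.13 lat -1.03 Fz 5.17 yaw -12.60
```

On the bench. Opening and lifting away.

```bash
python3 -m crank '[{"dx":0,"dy":0,"dz":0,"twist":0},{"dx":0,"dy":0,"dz":0,"twist":0},{"dx":0,"dy":0,"dz":0,"twist":0},{"dx":0,"dy":0,"dz":0,"twist":0},{"dx":0,"dy":0,"dz":0,"twist":0},{"dx":0,"dy":0,"dz":0,"twist":0},{"dx":0,"dy":0,"dz":0,"twist":0},{"dx":0,"dy":0,"dz":0,"twist":0}]' -1
python3 -m crank '[{"dx":-0.02,"dy":0,"dz":0,"twist":0},{"dx":-0.05,"dy":0,"dz":0,"twist":0},{"dx":-0.1,"dy":0,"dz":0,"twist":0},{"dx":-0.12,"dy":0,"dz":0,"twist":0},{"dx":-0.12,"dy":0,"dz":0,"twist":0},{"dx":-0.12,"dy":0,"dz":0,"twist":0},{"dx":-0.12,"dy":0,"dz":0,"twist":0},{"dx":-0.12,"dy":0,"dz":0,"twist":0}]'
python3 -m crank '[{"dx":0,"dy":0.1,"dz":0.1,"twist":0},{"dx":0,"dy":-0.1,"dz":0.1,"twist":0},{"dx":0,"dy":-0.1,"dz":0.1,"twist":0},{"dx":0,"dy":-0.1,"dz":0.1,"twist":0},{"dx":0,"dy":-0.1,"dz":0.1,"twist":0},{"dx":0,"dy":-0.1,"dz":0.1,"twist":0},{"dx":0,"dy":-0.1,"dz":0.1,"twist":0},{"dx":0,"dy":0,"dz":0,"twist":0}]'
python3 -c "
from h import *
snap('top','pics/t6.png');snap('side','pics/s6.png')"
```

```text
t: 23.32
tcp_pos: [0.453, -0.2148, 0.1902]
ee_rot: [1.369, 1.097, -1.369]
contact_force: [-0.9, -0.1, -0.6]
finger_gap: 1.002
t: 23.98
tcp_pos: [0.4526, -0.2145, 0.3847]
ee_rot: [1.369, 1.097, -1.369]
contact_force: [0.8, -1.2, -0.7]
finger_gap: 0.997
t: 24.65
tcp_pos: [0.2889, -0.3606, 0.3831]
ee_rot: [1.371, 1.094, -1.374]
contact_force: [-0.3, -1.2, 1.1]
finger_gap: 0.997
```

View pics/t6.png

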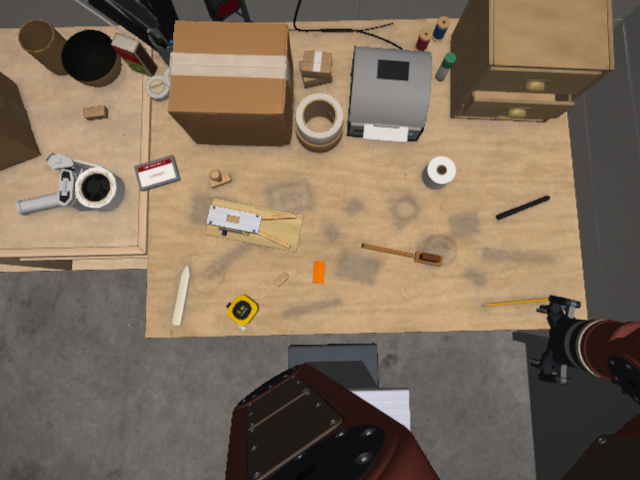

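View pics/s6.png

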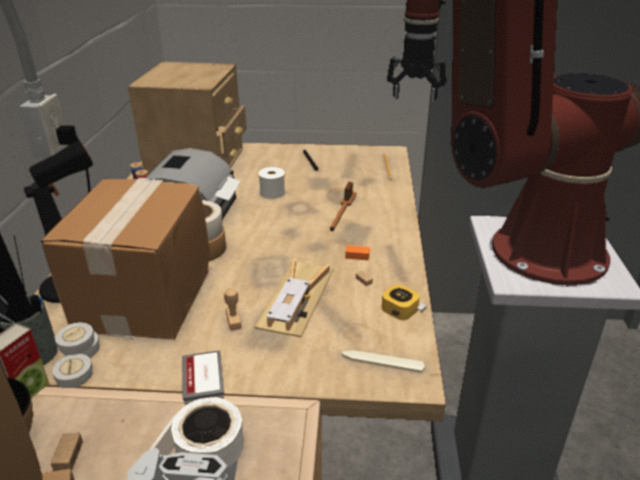

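The stick lies flat from (363,246) to (440,260), clear of the jig. The tape at (243,310) and ink pad at (157,173) haven't moved, the window still shows kraft, and the arm is clear.

```bash
python3 -c "
from h import *
print(monitor.sense()['qvel'].round(3)); arm.hand_in()"
```

```text
[ 0.047  0.007  0.003 -0.001  0.007  0.014]
the job is handed in; nothing more can be done
```

The box is home against the end stop, the push stick is lying flat on the bench clear of the jig, and the job is handed in at about 25 s of robot time.

- **Feed:** I gripped the stick by its handle and pushed the box straight into the tunnel. The push ran at 2–3 N along the catch and dropped to about 0 N at nose x ≈ 38 mm. I took that drop as the catch snapping out.
- **End stop:** The box met the stop at nose x ≈ 46.5 mm. That is about 9 mm of free slide, which fits the 3–10 mm given. I held it there at 7.3–8.9 N for a little over a second. The highest push I read was 8.9 N, but force is only reported at the end of each call, so brief peaks in between weren't seen.
- **Final pictures:** The window is filled by the box and the stick lies well clear of the jig. The tape measure and ink pad are where they were, and the robot is touching nothing.
- **Not checked directly:** The catch can't be seen clearly from the cameras, so its snap rests on the force drop and the free slide. One script check stopped the first push before anything moved; I fixed it and carried on.

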